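Pack the two-layer kit box

ROBOT

A 7-joint arm with a two-finger parallel gripper is mounted at the origin on the work surface. World frame = base frame: x ahead of the robot, y to its left, z up, the work surface at z = 0. Lengths are in mm, angles in rad, forces in N, time in s.
With the tool pointing down it reaches from about 425 to 875 mm from the base axis. Payload 8.4 kg.
Tool frame: the origin (TCP) lies on the mounting face of the last link; the fingertips stand 182 mm ahead of it and the grasp point (between the pads) lies 164 mm ahead of it; z points along the fingers, y is the line along which they close (so a half turn about z gives the same grasp; the last joint's range is limited). The gripper opens to 87 mm and grips with 3 to 60 N. Pads are 19 mm wide; open, the fingers measure 117 mm over their backs; the gripper's body (75 mm by 190 mm) begins 51 mm behind the grasp point.
Start: joints at [1.205, 0.333, 0.04, 1.465, -0.013, 1.343, -0.059], TCP at [171.349, -626.987, 404.746] pointing down, gripper open.
Joint ranges: [-2.58, 2.58], [-0.38, 2.09], [-1.3, 1.39], [0.25, 2.4], [-1.5, 4.64], [0.08, 2.09], [-2.65, 2.65]. Speed limits (rad/s): [2.22, 2.22, 2.79, 2.79, 3.14, 3.14, 3.14].

INTERFACE

Orientations are given as a rotation vector (axis times angle).
In Python, from bench import env gives the robot as it stands.
- The arm moves only by the shell command python3 -m handwheel 'ROWS' [FORCE]. ROWS is JSON, a list that holds one entry, the list of rows, each a list of 7 numbers: the shift along the world's x, y, z in m, then the turn, a rotation vector about the world's x, y, z in rad, then the closure, from 0 (fully open) to 1 (shut). A call has 1 to 20 rows; each row shifts and turns the commanded pose from where the row before left it; what a row does not reach is not made up. A row lasts 1/10 s, in which the tool goes at most 50 mm and 8.59 degrees, less where a joint would pass 70% of its speed; a pose out of reach is approached as far as the arm can. A call with a gripper value outside its range is refused whole. The fingers move at their own pace and stop on an object; FORCE is the grip in N (left out, the last holds). Time passes only in rows, so rows that do not move let the fingers close. It gives the time, the measured TCP pose, the force, the opening and the grip force at its end, in the units of the state.
- env.state(): the state, without advancing time (a new reading comes with each control period).
- env.read_camera(name): name is "scene" or "top" or "wrist"; returns a dict with "pixels" (384x512x3 uint8, blue, green, red), "fx", "fy", "cx", "cy" (pixels), "position" and "orientation" of the camera in the world. Camera axes: x right, y up, looking along -z (the intrinsics and any distortion apply to the point x, -y, -z); pixel columns grow to the right and rows downward; lengths in mm; the calibration is good to about 2 mm. A picture is of the moment at which its call begins. There is no depth.
- env.sign_off(): hands the job in; it is judged then, once.
The state is a dict: "time_s": time; "qpos": joint angles; "dq": joint speeds; "joint_efforts": joint torques, N m; "tcp_pos": TCP position; "orientation": TCP orientation; "ft_force": force on the tool from outside, world axes, zero at the start; "ft_torque": the same for the moment, N m; "gripper_width": finger opening in mm; "gripper_force": force on a finger pad.
Only numpy, scipy, OpenCV 4.12 (cv2) and the standard library are available. Lean on these libraries where they do the work, as an engineer would, in place of code of your own. Each camera call takes 0.05 s, during which the arm holds its last target. There are 200 camera calls.

TASK

Pack the kit box in layers: first stand the hub with the round flange in the empty cavity at the bottom, boss upwards. Then fit the aluminium divider, handle up, inside the box so that it lies level on all four corner ledges, and last set the steel angle bracket on top of the divider standing the way it stands on the table now. Put each one down and let go of it before you take the next.

Things in the scene. Friction and masses are not known exactly. Their poses are not given: they have to be found in the camera images.
- box: (Sizes in mm.) Open plywood box, fixed: 172 (x) by 222 (y) by 80 high, walls 6, floor 5 thick. Origin: centre of its underside, z up. In each inner corner a 35 by 35 block makes a ledge 62 above the origin. Between them, two floor cavities framed by strips rising to 20 above the origin: the empty one, 76 (x) by 66 (y) inside, is centred at x 0, y +35; the one at y -35 holds washers (top at 29).
- hub: (Sizes in mm.) Turned steel hub standing on its round flange (46 in diameter, 10 thick), with a round boss 28 in diameter above it, 48 high in all, 0.3 kg. Origin: centre of its underside; z up along the boss. It stands loose on the table among other parts; a post of the same height with a square base, and a low flat ring, are not it.
- divider: (Sizes in mm.) Aluminium tray on the table, 0.3 kg: plate 130 (x) by 180 (y), 6 thick, rim 4 wide to 14 above its underside. Handle: upright fin in the middle, 60 along x, 12 thick along y, top 48 above the underside. Origin: centre of the underside, z up. Its long side goes along the box's long side, either way round, 15 to spare each side.
- bracket: (Sizes in mm.) Steel L bracket, 0.2 kg: flat leg 50 (x) by 40 (y) by 8 thick on the table; upright leg 8 thick (x), 40 wide (y), at the -x end (its mid-thickness at x -21), top 48 above the underside. Origin: centre of the underside of the flat leg, z up. Fits any way round in the bay either side of the divider's handle: 122 (x) by 80 (y), centres at its y +46 and -46.
Mind the look-alikes: they are no part of the job. What is shaped like the divider but pink or turquoise is not meant.

How it is judged:
By the outcome, as a careful person would: the job done as asked, in the order asked, and still so for the second after the job is handed in, with the robot touching nothing.
It also fails if it takes over 72 s, if anything falls off the work surface, if the arm or the gripper's body presses on something with over 40 N, if the wrist force passes 120 N, or if a joint passes its speed limit or range.

## Working session

There is one attempt and no reset: what is moved stays moved. The work goes in short steps, Python scripts to look and compute and a shell command to move; the robot and the scene stay as the last step left them, time stands still between calls to the robot, and variables do not carry over. Pictures are saved under pics/ and viewed, at most 10 in all, crops included, and the job is handed in when it is done.

```bash
ls; mkdir -p pics
cat > h.py <<'E'
import numpy as np, cv2
from scipy.spatial.transform import Rotation as R
from bench import env
def cam(n):
    c=env.read_camera(n); c['pixels']=np.array(c['pixels'],np.uint8); return c
def rot(c):
    o=np.array(c['orientation'],float)
    return o if o.shape==(3,3) else R.from_rotvec(o).as_matrix()
def ray(c,uv):
    u,v=np.array(uv,float).T
    d=np.stack([(u-c['cx'])/c['fx'],-(v-c['cy'])/c['fy'],-np.ones_like(u)],1)
    return d@rot(c).T
def plane(c,uv,z):
    d=ray(c,np.atleast_2d(uv)); p=np.array(c['position'],float)
    return p+d*((z-p[2])/d[:,2])[:,None]
def proj(c,P):
    q=(np.atleast_2d(P)-np.array(c['position']))@rot(c)
    return np.stack([c['cx']-c['fx']*q[:,0]/q[:,2],c['cy']+c['fy']*q[:,1]/q[:,2]],1)
E
python3 - <<'E'
from h import *
ims=[]
for n in("scene","top"):
    c=cam(n); cv2.imwrite(f'pics/{n}0.png',c['pixels']); print(n,{k:v for k,v in c.items() if k!='pixels'})
print(env.state())
E
```

```text
pics
scene {'fx': 364.62262456809606, 'fy': 364.62262456809606, 'cx': 257.5505213611357, 'cy': 188.85840255184058, 'position': array([ 760.3251312 , -568.16049572, 1009.85774041]), 'orientation': array([0.60058483, 0.17247626, 0.50783765])}
top {'fx': 479.2717846531032, 'fy': 479.2717846531032, 'cx': 262.85565031853827, 'cy': 194.58327226674052, 'position': array([ 208.68848968,    6.82722308, 1233.34473997]), 'orientation': array([ 0.12488827, -0.11946839, -1.5480456 ])}
{'time_s': 0.1, 'qpos': array([ 1.20480508,  0.33383162,  0.03987769,  1.46618067, -0.01340954,
        1.34329581, -0.05850583]), 'dq': array([-0.00108914, -0.00273528, -0.00086971, -0.00197174, -0.00030386,
        0.00126466,  0.00040325]), 'joint_efforts': array([ 5.58174987e-03, -6.57813621e+01,  1.34073202e+00, -4.04711616e+01,
       -5.96232503e-02,  4.09457157e-02,  5.86538681e-05]), 'tcp_pos': array([ 171.31374463, -626.85272937,  403.95471283]), 'orientation': array([-3.11227902e+00, -4.17600705e-01,  4.39947991e-04]), 'ft_force': array([0.26904085, 0.1409113 , 0.16602516]), 'ft_torque': array([-0.02456045,  0.00940447,  0.00868592]), 'gripper_force': 0.0, 'gripper_width': 87.05965084378101}
```

View pics/top0.png

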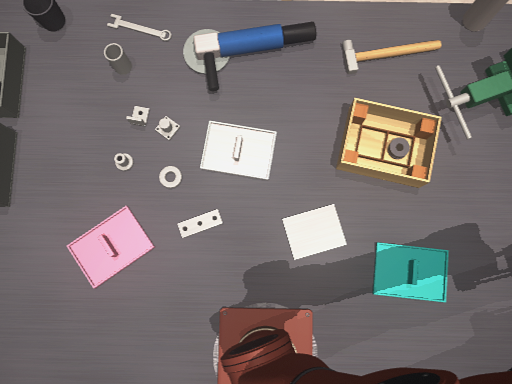

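View pics/scene0.png

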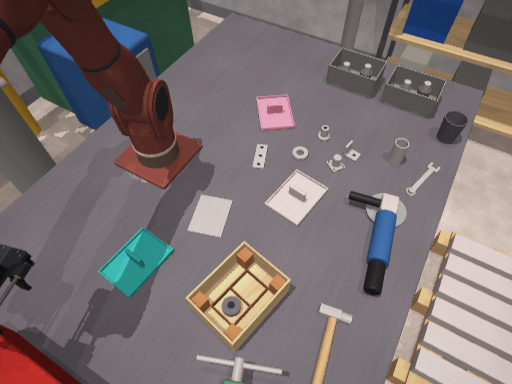

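Candidates for the hub (top view): (123,161) round part, (167,127) post, apparently on a square base, and (170,177) flat ring. (123,161) fits the hub best because its base looks round. The bracket is probably (139,115). The divider is the white tray at (238,150); the white sheet at (315,232) has no handle. The box is at (390,143). I'll confirm with an enlarged crop.

Run:
```python
from h import *
t=cv2.imread('pics/top0.png'); s=cv2.imread('pics/scene0.png')
a=cv2.resize(t[95:195,105:195],(400,444),interpolation=cv2.INTER_CUBIC)
b=cv2.resize(s[110:185,305:372],(396,444),interpolation=cv2.INTER_CUBIC)
cv2.imwrite('pics/crop1.png',np.hstack([a,b]))
c=cam('top'); g=c['pixels']
hsv=cv2.cvtColor(g,cv2.COLOR_BGR2HSV)
# divider
m=((hsv[...,1]<60)&(hsv[...,2]>130)).astype(np.uint8)*255
n,l,st,ce=cv2.connectedComponentsWithStats(m)
for i in range(1,n):
    if st[i,4]>30 and st[i,1]<280 and st[i,0]>90:
        cn=cv2.findContours((l==i).astype(np.uint8),0,2)[0][0]
        r=cv2.minAreaRect(cn); bx=cv2.boxPoints(r)
        W=plane(c,bx,14)[:,:2]; print(st[i],ce[i].round(1),W.mean(0).round(),[np.linalg.norm(W[k]-W[k-1]).round() for k in(0,1)],np.degrees(np.arctan2(*(W[1]-W[0])[::-1])).round(1))
m=((hsv[...,0]>8)&(hsv[...,0]<28)&(hsv[...,1]>70)&(hsv[...,2]>90)).astype(np.uint8)*255
m[:, :325]=0; m[:90]=0; m[200:]=0; m[:,445:]=0
cn=max(cv2.findContours(m,0,2)[0],key=cv2.contourArea); h=cv2.convexHull(cn)
q=cv2.approxPolyDP(h,6,True)[:,0]; print(q, plane(c,q,80).round())
```

```text
[293   0 182   4 383] [401.8   0.7] [ 944. -308.] [np.float64(9.0), np.float64(497.0)] -89.0
[107  14  65  27 433] [138.1  27.2] [857. 359.] [np.float64(179.0), np.float64(37.0)] -9.7
[183  29  37  44 976] [199.9  47.1] [802. 189.] [np.float64(91.0), np.float64(128.0)] -29.3
[344  40  15  31 291] [350.3  55.2] [ 787. -216.] [np.float64(88.0), np.float64(27.0)] -77.0
[104  43  19  18 105] [112.6  51.3] [784. 426.] [np.float64(49.0), np.float64(49.0)] -88.9
[215  57  14  14 123] [220.4  62.2] [755. 131.] [np.float64(37.0), np.float64(35.0)] -88.9
[436  65  36  74 497] [455.5 100.9] [ 669. -504.] [np.float64(215.0), np.float64(56.0)] -66.5
[126 106  24  17 228] [139.1 113.7] [613. 349.] [np.float64(56.0), np.float64(40.0)] -8.5
[155 116  25  24 293] [166.9 126.8] [576. 270.] [np.float64(54.0), np.float64(49.0)] -31.6
[ 200  120   78   60 3438] [238.3 149.6] [519.  80.] [np.float64(184.0), np.float64(133.0)] -7.0
[391 138  18  18 112] [396.8 148.9] [ 530. -337.] [np.float64(50.0), np.float64(34.0)] -41.8
[114 153  19  18 203] [123.2 160.9] [481. 379.] [np.float64(45.0), np.float64(47.0)] -88.9
[159 166  23  22 321] [169.9 176.3] [443. 254.] [np.float64(55.0), np.float64(57.0)] -88.9
[ 282  204   65   57 2404] [314.1 231.6] [ 308. -120.] [np.float64(111.0), np.float64(143.0)] -72.5
[111 209  42  65 965] [131.2 242.8] [273. 374.] [np.float64(117.0), np.float64(124.0)] -53.4
[177 209  46  29 644] [199.6 222.9] [324. 173.] [np.float64(40.0), np.float64(112.0)] -68.7
[[354  98]
 [441 117]
 [427 183]
 [336 168]] [[ 640. -212.   80.]
 [ 595. -428.   80.]
 [ 426. -388.   80.]
 [ 460. -166.   80.]]
```

View pics/crop1.png

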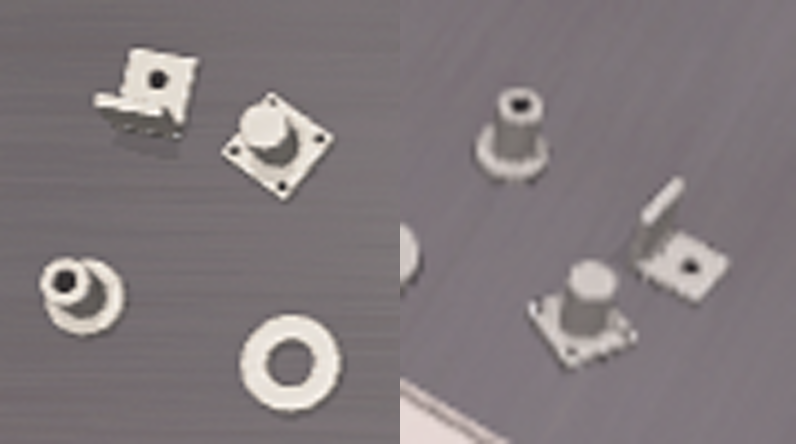

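The crop settles it. (123,161) has a round flange and a bored boss, so it is the hub. (167,127) has a square base with four holes, and (170,177) is a flat ring, so both are rejected. The L part at (139,115) is the bracket. I'll move over the box first and look with the wrist camera.

```bash
python3 -m handwheel '[[[0.036,0.033,0.005,0,0,0.109,0],[0.036,0.033,0.005,0,0,0.109,0],[0.036,0.033,0.005,0,0,0.109,0],[0.036,0.033,0.005,0,0,0.109,0],[0.036,0.033,0.005,0,0,0.109,0],[0.036,0.033,0.005,0,0,0.109,0],[0.036,0.033,0.005,0,0,0.109,0],[0.036,0.033,0.005,0,0,0.109,0],[0.036,0.033,0.005,0,0,0.109,0],[0.036,0.033,0.005,0,0,0.109,0],[0,0,0,0,0,0,0],[0,0,0,0,0,0,0]]]'
python3 - <<'E'
from h import *
t=cam('top')
# hub two-height estimates
print('boss',plane(t,[119.9,158.3],48),'flange',plane(t,[123.9,161.9],10))
c=cam('wrist'); s=env.state(); print(s['qpos'],s['tcp_pos'],R.from_rotvec(s['orientation']).as_matrix().round(3))
print({k:v for k,v in c.items() if k!='pixels'}); print(rot(c).round(3))
cv2.imwrite('pics/w1.png',c['pixels'])
Rt=R.from_rotvec(s['orientation']).as_matrix(); print('cam in tool',Rt.T@(c['position']-s['tcp_pos']))
E
```

```text
time_s: 1.35
tcp_pos: [532.1, -295.8, 454.4]
orientation: [-2.443, -1.974, 0.0]
ft_force: [-1.3, 0.3, -0.0]
gripper_width: 87.3
gripper_force: 0.0
boss [[481.22233226 376.94926275  48.        ]] flange [[480.52972316 377.72198137  10.        ]]
[ 0.73569691  0.2533631  -0.36381102  1.47921115  0.09092352  1.42650329
  0.15312002] [ 530.59821009 -298.08753438  454.29930238] [[ 0.215  0.977 -0.001]
 [ 0.977 -0.215 -0.   ]
 [-0.    -0.001 -1.   ]]
{'fx': 315.4745943857979, 'fy': 315.4745943857979, 'cx': 254.02914567587595, 'cy': 189.56561268802207, 'position': array([ 548.38162178, -217.58980591,  433.2861551 ]), 'orientation': array([-0.30043427,  0.03397706, -0.21249412])}
[[ 0.977  0.203  0.065]
 [-0.213  0.933  0.29 ]
 [-0.002 -0.297  0.955]]
cam in tool [82.4490455   0.12037321 20.97204773]
```

View pics/w1.png

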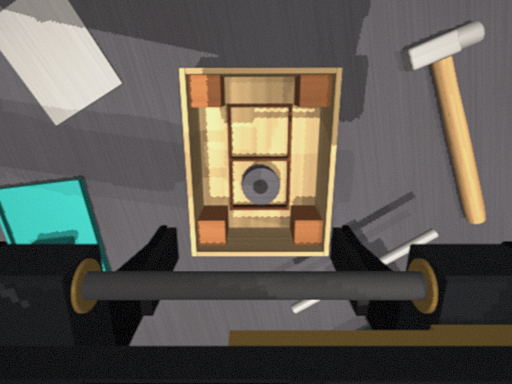

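The wrist view shows the box with rim corners at about (180,69), (341,69), (329,255) and (192,255). The washers are at (260,185) and the empty cavity at (260,131), so box +y points image-up. Next I'll measure it by mask.

Run:
```python
from h import *
c=cam('wrist'); g=c['pixels']; hsv=cv2.cvtColor(g,cv2.COLOR_BGR2HSV)
m=((hsv[...,0]>5)&(hsv[...,0]<32)&(hsv[...,1]>60)&(hsv[...,2]>70)).astype(np.uint8)*255
m[:,:150]=0;m[:,370:]=0;m[258:]=0
m=cv2.morphologyEx(m,cv2.MORPH_OPEN,np.ones((3,3)))
cn=max(cv2.findContours(m,0,2)[0],key=cv2.contourArea); q=cv2.approxPolyDP(cv2.convexHull(cn),5,True)[:,0]
print(q.tolist()); W=plane(c,q,80)[:,:2]; print(W.round(1).tolist(),W.mean(0))
for i in range(len(W)):
    d=W[i]-W[i-1]; print(np.linalg.norm(d).round(1),np.degrees(np.arctan2(d[1],d[0])).round(2))
# cavity strips inner corners approx, z=20
k=plane(c,[[231,106],[289,106],[289,156],[231,156]],20)[:,:2]; print('cavity',k.round(1).tolist(),k.mean(0))
```

```text
[[342, 66], [329, 253], [193, 255], [179, 67]]
[[642.6, -213.3], [597.6, -427.0], [430.6, -393.4], [475.9, -177.7]] [ 536.66095623 -302.87459618]
170.5 -12.05
218.4 -101.89
170.4 168.62
220.4 78.14
cavity [[515.0, -229.4], [586.8, -245.1], [575.1, -308.4], [499.8, -291.9]] [ 544.15110111 -268.69270128]
```

```bash
python3 -m handwheel '[[[-0.005,0.048,0,0,0,0,0],[-0.005,0.048,0,0,0,0,0],[-0.005,0.048,0,0,0,0,0],[-0.005,0.048,0,0,0,0,0],[-0.005,0.048,0,0,0,0,0],[-0.005,0.048,0,0,0,0,0],[-0.005,0.048,0,0,0,0,0],[-0.005,0.048,0,0,0,0,0],[-0.005,0.048,0,0,0,0,0],[-0.005,0.048,0,0,0,0,0],[0,0.038,0,0,0,0,0],[0,0.036,0,0,0,0,0],[0,0,0,0,0,0,0],[0,0,0,0,0,0,0]]]'
python3 - <<'E'
from h import *
c=cam('wrist'); s=env.state(); print(s['qpos'],s['tcp_pos'],s['orientation'])
cv2.imwrite('pics/w2.png',c['pixels']); print(proj(c,[[481,377.5,0],[481,377.5,48]]))
g=c['pixels']; hsv=cv2.cvtColor(g,cv2.COLOR_BGR2HSV)
m=((hsv[...,1]<70)&(hsv[...,2]>115)).astype(np.uint8)*255; m[235:]=0
n,l,st,ce=cv2.connectedComponentsWithStats(m)
for i in range(1,n):
    if st[i,4]>60: print(st[i],ce[i].round(1),plane(c,ce[i],10)[0].round(1))
E
```

```text
time_s: 2.9
tcp_pos: [481.6, 256.4, 454.4]
orientation: [2.447, 1.971, -0.001]
ft_force: [0.6, -0.6, -0.2]
gripper_width: 86.9
gripper_force: 0.0
[ 0.15511682  0.1734272  -0.81133247  1.61179504  0.12768957  1.41184412
 -0.88538913] [481.94230666 255.47703662 454.45979654] [ 2.44779565e+00  1.96831531e+00 -1.28235095e-03]
[[233.83368931  61.22607094]
 [231.19606521  57.37197276]]
[    0     1   149   152 10280] [69.2 79.6] [272.3 399.9  10. ]
[ 142   38   67   91 1450] [170.7 100. ] [390.9 348.6  10. ]
[ 216   39   38   41 1055] [234.5  58.8] [482.9 379.   10. ]
[  257    42   167   193 11761] [354.2 160.1] [613.  219.4  10. ]
[ 325   44   35   38 1086] [341.3  63.7] [612.1 345.2  10. ]
[128  59  23  25 126] [140.9  71.4] [364.3 389.8  10. ]
[201  78  19  34 203] [210.8  94.5] [443.2 344.1  10. ]
[   0   96   94  122 1753] [ 51.1 166.2] [204.9 299.5  10. ]
[429 100  14  44 121] [436.1 122.3] [724.6 247.   10. ]
[ 443  119   69   58 1859] [476.3 143.1] [776.  207.8  10. ]
[208 141  41  41 946] [227.5 160.3] [443.9 256.   10. ]
[492 156  20  52 786] [503.5 180.9] [812.5 145.8  10. ]
[128 194  49  41 882] [150.7 214.4] [316.8 202.2  10. ]
[460 200  19  11 134] [470.5 205.2] [767.2 118.9  10. ]
[228 203  18  27 160] [236.2 214.4] [437.2 176.1  10. ]
[201 207  32  28 323] [220.1 224.9] [410.5 165.1  10. ]
[439 211  11  24  74] [444.1 221.8] [729.5 100.9  10. ]
```

View pics/w2.png

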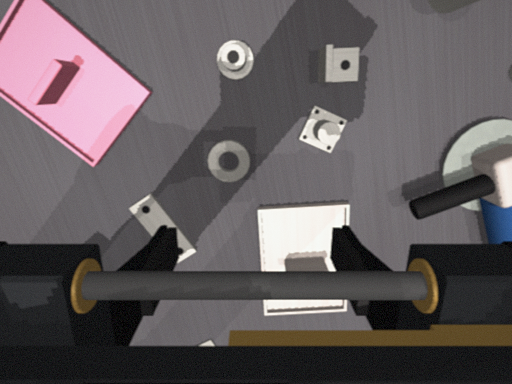

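The wrist view confirms the hub at (234,58), the bracket at (341,63), the square-base post at (323,130), the ring at (228,161) and the white divider at (304,258). The measured cavity agrees with the box pose of (536.7,-302.9) at -11.8°. Picking the hub now.

```bash
python3 -m handwheel '[[[0,0.041,0,0,0,0,0],[0,0.041,0,0,0,0,0],[0,0.039,0,0,0,0,0],[0,0,-0.045,0,0,0,0],[0,0,-0.045,0,0,0,0],[0,0,-0.045,0,0,0,0],[0,0,-0.045,0,0,0,0],[0,0,-0.03,0,0,0,0],[0,0,-0.022,0,0,0,0],[0,0,-0.022,0,0,0,0],[0,0,0,0,0,0,0],[0,0,0,0,0,0,0.5],[0,0,0,0,0,0,1],[0,0,0,0,0,0,1],[0,0,0,0,0,0,1],[0,0,0,0,0,0,1],[0,0,0,0,0,0,1]]]' 25
python3 -c "
from h import *
s=env.state();print(s['qpos'],s['time_s'])"
```

```text
time_s: 4.65
tcp_pos: [481.4, 378.1, 201.0]
orientation: [2.446, 1.972, 0.0]
ft_force: [0.2, -0.3, 0.5]
gripper_width: 47.2
gripper_force: 0.0
[-0.15020101  0.56043252 -0.75483728  1.7344567   0.44065415  1.02372354
 -1.27739068] 4.65
```

```bash
python3 -m handwheel '[[[0,0,0,0,0,0,1],[0,0,0,0,0,0,1],[0,0,0,0,0,0,1],[0,0,0,0,0,0,1],[0,0,0,0,0,0,1],[0,0,0,0,0,0,1],[0,0,0.03,0,0,0,1],[0,0,0.04,0,0,0,1],[0,0,0.04,0,0,0,1],[0,0,0.04,0,0,0,1],[0,0,0,0,0,0,1]]]' 25
```

```text
time_s: 5.75
tcp_pos: [481.6, 379.5, 356.3]
orientation: [2.446, 1.972, 0.012]
ft_force: [0.7, 1.0, -1.9]
gripper_width: 27.4
gripper_force: 25.0
```

```bash
python3 -m handwheel '[[[0.0022,-0.023,0,0,0,0,1],[0.0042,-0.043,0,0,0,0,1],[0.0042,-0.043,0,0,0,0,1],[0.0042,-0.043,0,0,0,0,1],[0.0042,-0.043,0,0,0,0,1],[0.0042,-0.043,0,0,0,0,1],[0.0042,-0.043,0,0,0,0,1],[0.0042,-0.043,0,0,0,0,1],[0.0042,-0.043,0,0,0,0,1],[0.0042,-0.043,0,0,0,0,1],[0.0042,-0.043,0,0,0,0,1],[0.0042,-0.043,0,0,0,0,1],[0.0042,-0.043,0,0,0,0,1],[0.0042,-0.043,0,0,0,0,1],[0.0042,-0.043,0,0,0,0,1],[0.0015,-0.0217,0,0,0,0,1],[0,0,0,0,0,0,1],[0,0,0,0,0,0,1],[0,0,0,0,0,0,1]]]'
python3 - <<'E'
from h import *
c=cam('wrist'); s=env.state(); print(s['qpos'],s['tcp_pos'],s['orientation'],s['gripper_width'],s['ft_force'])
print('expect rim',proj(c,[[642.6,-213.3,80],[475.9,-177.7,80]]))
cv2.imwrite('pics/w3.png',c['pixels'])
E
```

```text
time_s: 7.65
tcp_pos: [544.1, -266.8, 350.3]
orientation: [-2.443, -1.973, -0.0]
ft_force: [-0.4, -0.1, -2.7]
gripper_width: 27.5
gripper_force: 25.0
[ 0.80166105  0.32429589 -0.51382838  1.62519983  0.16590211  1.23648376
  0.04390257] [ 544.12419376 -266.79538466  350.54637791] [-2.44291857e+00 -1.97397899e+00 -3.28387095e-04] 27.240241239523534 [-0.28659133  0.1579912  -3.09299351]
expect rim [[366.20316868 103.66209647]
 [142.90277064 103.88179177]]
```

View pics/w3.png

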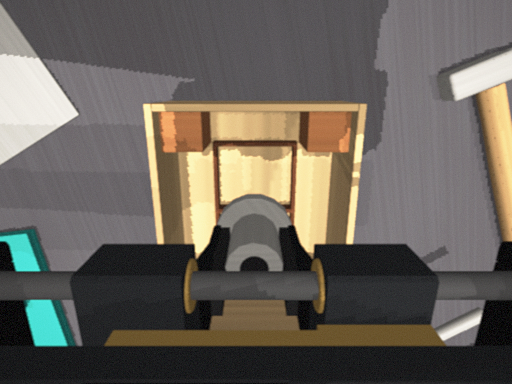

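The hub hangs upright, with its flange at (255,215), over the empty cavity framed at (215–295,142–215). The rim sits where predicted, so I'm lowering it.

```bash
python3 -m handwheel '[[[0,-0.001,-0.04,0,0,0,1],[0,0,-0.04,0,0,0,1],[0,0,-0.03,0,0,0,1],[0,0,-0.015,0,0,0,1],[0,0,-0.010,0,0,0,1],[0,0,-0.005,0,0,0,1],[0,0,-0.003,0,0,0,1],[0,0,0,0,0,0,1],[0,0,0,0,0,0,1]]]'
```

```text
time_s: 8.6
tcp_pos: [544.3, -269.8, 208.8]
orientation: [2.445, 1.971, 0.001]
ft_force: [0.1, 0.7, -2.2]
gripper_width: 27.3
gripper_force: 25.0
```

```bash
python3 -m handwheel '[[[0,0,-0.001,0,0,0,1],[0,0,-0.001,0,0,0,1],[0,0,-0.001,0,0,0,1],[0,0,0,0,0,0,1],[0,0,0,0,0,0,1]]]'
```

```text
time_s: 9.1
tcp_pos: [544.0, -269.8, 205.7]
orientation: [2.446, 1.971, -0.0]
ft_force: [-3.0, 1.4, 6.1]
gripper_width: 27.2
gripper_force: 25.0
```

```bash
python3 -m handwheel '[[[0,0,0,0,0,0,0.5],[0,0,0,0,0,0,0.5],[0,0,0,0,0,0,0.5],[0,0,0,0,0,0,0.5],[0,0,0.02,0,0,0,0.5],[0,0,0.04,0,0,0,0.4],[0,0,0.04,0,0,0,0],[0,0,0.05,0,0,0,0],[0,0,0.05,0,0,0,0],[0,0,0.045,0,0,0,0],[0,-0.03,0,0,0,0,0],[0,0,0,0,0,0,0],[0,0,0,0,0,0,0]]]'
python3 - <<'E'
from h import *
c=cam('wrist'); s=env.state(); print(s['tcp_pos'],s['gripper_width'])
cv2.imwrite('pics/w4.png',c['pixels'])
print(proj(c,[[543.9,-268.6,15],[543.9,-268.6,53]]))
# divider from the earlier wrist picture needs its own pose; measure from top: white rim contour
t=cam('top'); g=t['pixels']; hsv=cv2.cvtColor(g,cv2.COLOR_BGR2HSV)
m=((hsv[...,1]<60)&(hsv[...,2]>130)).astype(np.uint8)*255
n,l,st,ce=cv2.connectedComponentsWithStats(m); i=l[160,225]
cn=max(cv2.findContours((l==i).astype(np.uint8),0,1)[0],key=cv2.contourArea)
q=cv2.boxPoints(cv2.minAreaRect(cn)); W=plane(t,q,14)[:,:2]; print(q,W,W.mean(0))
for k in range(4): d=W[k]-W[k-1]; print(np.linalg.norm(d),np.degrees(np.arctan2(d[1],d[0])))
E
```

```text
time_s: 10.4
tcp_pos: [543.5, -300.4, 449.2]
orientation: [-2.447, -1.969, 0.0]
ft_force: [-0.0, -0.2, 0.5]
gripper_width: 86.3
gripper_force: 0.0
[ 543.75372486 -299.52614043  448.99354524] 86.45328144584826
[[249.60969694 132.25307725]
 [249.13329294 136.20958564]]
[[ 35.021385 258.7204  ]
 [206.67351   20.748108]
 [340.37317  117.187195]
 [168.72105  355.1595  ]] [[ 225.50136699  584.8423212 ]
 [ 878.12901591  175.75610412]
 [ 611.27251733 -187.77718001]
 [  -1.75618056  235.52947593]] [428.28667992 202.08768031]
416.73187637377595 56.952593252743796
770.2430662707424 -32.080696420872194
450.9643439369731 -126.28103173881226
744.978328139841 145.3742667613567
```

View pics/w4.png

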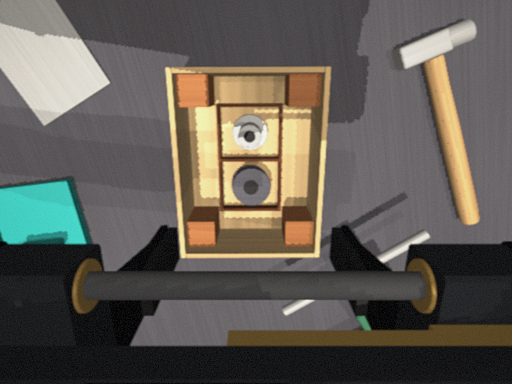

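The hub stands in the cavity, seen at (249,132) where predicted, and is released. Next I'll go over the divider, turning so the fingers close along its long side.

```bash
python3 -m handwheel '[[[-0.002,0.0316,0,0,0,0.138,0],[-0.002,0.0316,0,0,0,0.138,0],[-0.002,0.0316,0,0,0,0.138,0],[-0.002,0.0316,0,0,0,0.138,0],[-0.002,0.0316,0,0,0,0.138,0],[-0.002,0.0316,0,0,0,0.138,0],[-0.002,0.0316,0,0,0,0.138,0],[-0.002,0.0316,0,0,0,0.138,0],[-0.002,0.0316,0,0,0,0.138,0],[-0.002,0.0316,0,0,0,0.138,0],[-0.002,0.0316,0,0,0,0.138,0],[-0.002,0.0316,0,0,0,0.138,0],[0,0,0,0,0,0,0],[0,0,0,0,0,0,0]]]'
python3 - <<'E'
from h import *
c=cam('wrist'); s=env.state(); print(s['qpos'],s['tcp_pos'],R.from_rotvec(s['orientation']).as_matrix().round(3)[:,1])
cv2.imwrite('pics/w5.png',c['pixels']); g=c['pixels']; hsv=cv2.cvtColor(g,cv2.COLOR_BGR2HSV)
m=((hsv[...,1]<60)&(hsv[...,2]>140)).astype(np.uint8)*255; m[245:]=0
n,l,st,ce=cv2.connectedComponentsWithStats(m)
u,v=proj(c,[[500,60,6]])[0]; print(u,v)
for i in range(1,n):
    if st[i,4]>400:
        cn=max(cv2.findContours((l==i).astype(np.uint8),0,1)[0],key=cv2.contourArea)
        q=cv2.approxPolyDP(cv2.convexHull(cn),5,True)[:,0]; print(st[i],q.tolist())
        W=plane(c,q,14)[:,:2]; print(W.round(1).tolist(),W.mean(0).round(1))
        print([(np.linalg.norm(W[k]-W[k-1]).round(1),np.degrees(np.arctan2(*(W[k]-W[k-1])[::-1])).round(1)) for k in range(len(W))])
E
```

```text
time_s: 11.9
tcp_pos: [519.4, 80.6, 449.4]
orientation: [-0.2, -3.135, 0.001]
ft_force: [-0.0, -1.0, -0.2]
gripper_width: 87.0
gripper_force: 0.0
[ 0.60799864  0.14220396 -0.91729649  1.66048301  0.1148347   1.39620158
  1.11651969] [519.67484681  79.37352367 449.36356533] [ 0.129  0.992 -0.001]
237.22564166449678 142.873502562189
[   0    0  140   74 6281] [[139, 23], [44, 73], [0, 0], [127, 0]]
[[343.7, -34.3], [383.1, -163.6], [299.8, -188.5], [318.5, -42.5]] [ 336.3 -107.2]
[(np.float64(26.5), np.float64(18.0)), (np.float64(135.1), np.float64(-73.0)), (np.float64(86.9), np.float64(-163.3)), (np.float64(147.2), np.float64(82.7))]
[269   0  49  22 470] [[317, 0], [279, 21], [269, 0]]
[[346.4, 176.0], [362.6, 130.0], [339.3, 120.7]] [349.4 142.2]
[(np.float64(55.7), np.float64(82.7)), (np.float64(48.7), np.float64(-70.6)), (np.float64(25.0), np.float64(-158.3))]
[ 362   56   47   48 1379] [[399, 58], [408, 71], [403, 93], [388, 103], [369, 99], [362, 86], [368, 65], [382, 56]]
[[421.4, 270.8], [437.7, 281.9], [463.1, 276.2], [473.0, 257.4], [465.0, 233.6], [448.2, 225.3], [424.6, 23
[... 650 characters left out ...]
loat64(-98.2))]
[ 373  157   47   45 1027] [[391, 157], [419, 172], [413, 196], [398, 201], [373, 186]]
[[543.5, 261.3], [569.1, 298.9], [602.6, 291.6], [607.4, 271.0], [581.1, 236.8]] [580.7 271.9]
[(np.float64(44.8), np.float64(146.9)), (np.float64(45.5), np.float64(55.8)), (np.float64(34.3), np.float64(-12.3)), (np.float64(21.1), np.float64(-77.0)), (np.float64(43.2), np.float64(-127.6))]
[431 182  57  30 838] [[487, 186], [458, 211], [431, 210], [438, 182]]
[[600.9, 392.0], [633.1, 354.8], [626.8, 317.1], [586.6, 325.0]] [611.9 347.2]
[(np.float64(68.5), np.float64(77.9)), (np.float64(49.2), np.float64(-49.1)), (np.float64(38.3), np.float64(-99.5)), (np.float64(41.0), np.float64(168.9))]
```

View pics/w5.png

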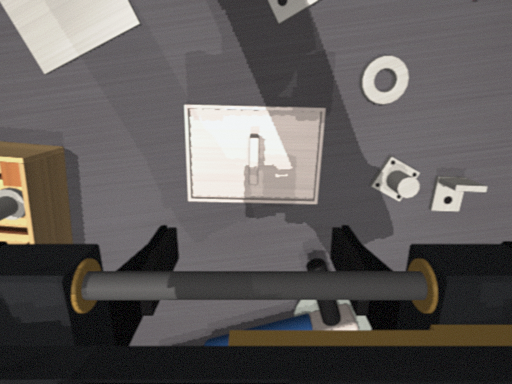

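The divider fills (184–325,104–204), with its handle at (254,158). Its centre is (519,78.6) and its yaw -8.4°, and the measured sides of 129 × 178 match. Grasping the handle.

```bash
python3 -m handwheel '[[[-0.0005,-0.001,-0.045,0,0,-0.0175,0],[0,0,-0.045,0,0,0,0],[0,0,-0.045,0,0,0,0.2],[0,0,-0.045,0,0,0,0.3],[0,0,-0.035,0,0,0,0.4],[0,0,-0.02,0,0,0,0.4],[0,0,-0.015,0,0,0,0.4],[0,0,0,0,0,0,0.6],[0,0,0,0,0,0,1],[0,0,0,0,0,0,1],[0,0,0,0,0,0,1],[0,0,0,0,0,0,1],[0,0,0,0,0,0,1],[0,0,0,0,0,0,1],[0,0,0,0,0,0,1],[0,0,0,0,0,0,1],[0,0,0,0,0,0,1]]]' 45
```

```text
time_s: 13.65
tcp_pos: [519.6, 78.8, 200.3]
orientation: [0.23, 3.132, 0.0]
ft_force: [-0.9, 1.0, 5.8]
gripper_width: 11.4
gripper_force: 45.0
```

```bash
python3 -c "
from h import *
s=env.state();print(s['qpos'],s['time_s'],s['gripper_width'],s['gripper_force'])"
```

```text
[ 0.47324733  0.41574258 -0.8252884   1.94510258  0.37656142  0.93967334
  0.88796807] 13.65 11.421692933567904 44.99956078827381
```

```bash
python3 -m handwheel '[[[0,0,0.02,0,0,0,1],[0,0,0.04,0,0,0,1],[0,0,0.05,0,0,0,1],[0,0,0.04,0,0,0,1],[0.0009,-0.019,0,0,0,-0.003,1],[0.0017,-0.038,0,0,0,-0.006,1],[0.0017,-0.038,0,0,0,-0.006,1],[0.0017,-0.038,0,0,0,-0.006,1],[0.0017,-0.038,0,0,0,-0.006,1],[0.0017,-0.038,0,0,0,-0.006,1],[0.0017,-0.038,0,0,0,-0.006,1],[0.0017,-0.038,0,0,0,-0.006,1],[0.0017,-0.038,0,0,0,-0.006,1],[0.0017,-0.038,0,0,0,-0.006,1],[0.0010,-0.0204,0,0,0,-0.002,1],[0,0,0,0,0,0,1],[0,0,0,0,0,0,1],[0,0,0,0,0,0,1]]]'
python3 - <<'E'
from h import *
c=cam('wrist'); s=env.state(); print(s['qpos'],s['tcp_pos'],R.from_rotvec(s['orientation']).as_matrix().round(3),s['gripper_width'],s['ft_force'],s['ft_torque'])
cv2.imwrite('pics/w6.png',c['pixels'])
Rt=R.from_euler('z',-11.8,degrees=True).as_matrix(); B=np.array([536.7,-302.9,0])
for n,w,h,z in(('rim',86,111,80),('div',65,90,350.5-200+14)):
    print(n,proj(c,[B+Rt@np.array([sx*w,sy*h,z]) for sx,sy in((-1,1),(-1,-1),(1,1),(1,-1))]).round(1).tolist())
E
```

```text
time_s: 15.45
tcp_pos: [536.9, -301.1, 349.5]
orientation: [-0.318, -3.125, -0.001]
ft_force: [0.1, 0.0, -2.8]
gripper_width: 11.5
gripper_force: 45.0
[ 0.97881746  0.37753154 -0.68168668  1.59571611  0.24628192  1.25660361
  1.6227773 ] [ 536.88408935 -301.15476753  349.75151079] [[-0.979  0.202 -0.   ]
 [ 0.202  0.979  0.   ]
 [ 0.     0.    -1.   ]] 11.757539196614195 [ 0.2590669  -0.89019929 -2.67660415] [ 0.10593618 -0.13864311  0.00121335]
rim [[400.2, 87.2], [103.9, 86.2], [373.7, 285.4], [130.0, 285.0]]
div [[426.6, 127.8], [76.0, 126.8], [392.8, 334.8], [109.6, 334.4]]
```

View pics/w6.png

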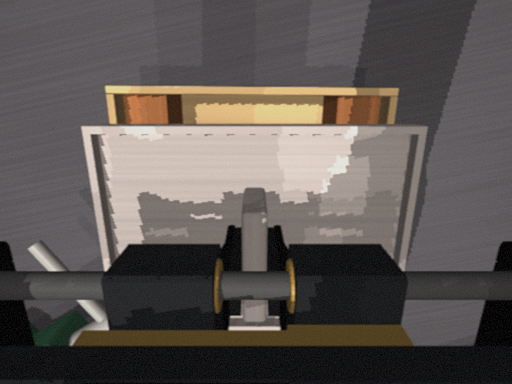

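The divider is level above the box, with rim corners at (84,127) and (426,127). The box rim corners are (107,87) and (398,87). The divider is about 2 mm too far towards +y, so I'll correct that and lower it.

```bash
python3 -m handwheel '[[[0,-0.0015,-0.02,0,0,0,1],[0,0,-0.03,0,0,0,1],[0,0,-0.015,0,0,0,1],[0,0,-0.01,0,0,0,1],[0,0,-0.006,0,0,0,1],[0,0,-0.003,0,0,0,1],[0,0,-0.001,0,0,0,1],[0,0,-0.001,0,0,0,1],[0,0,0,0,0,0,1],[0,0,0,0,0,0,1]]]'
```

```text
time_s: 16.5
tcp_pos: [536.7, -304.4, 264.2]
orientation: [0.322, 3.125, -0.001]
ft_force: [-0.3, -0.1, -3.8]
gripper_width: 11.7
gripper_force: 45.0
```

```bash
python3 -m handwheel '[[[0,0,-0.001,0,0,0,1],[0,0,-0.001,0,0,0,1],[0,0,0,0,0,0,1],[0,0,0,0,0,0,1]]]'
```

```text
time_s: 16.9
tcp_pos: [536.6, -304.4, 262.3]
orientation: [0.322, 3.125, -0.001]
ft_force: [-2.0, 1.6, 5.2]
gripper_width: 11.5
gripper_force: 45.0
```

```bash
python3 -m handwheel '[[[0,0,-0.0005,0,0,0,0.7],[0,0,0,0,0,0,0.6],[0,0,0,0,0,0,0.6],[0,0,0,0,0,0,0.6],[0,0,0.02,0,0,0,0.6],[0,0,0.04,0,0,0,0.4],[0,0,0.05,0,0,0,0],[0,0,0.045,0,0,0,0],[0,0,0.035,0,0,0,0],[0,0,0,0,0,0,0],[0,0,0,0,0,0,0]]]'
python3 - <<'E'
from h import *
c=cam('wrist'); s=env.state(); print(s['tcp_pos'],s['gripper_width'])
cv2.imwrite('pics/w7.png',c['pixels'])
Rt=R.from_euler('z',-11.8,degrees=True).as_matrix(); B=np.array([536.7,-302.9,0])
print(proj(c,[B+Rt@np.array([sx*65,sy*90,76]) for sx,sy in((-1,1),(-1,-1),(1,1),(1,-1))]).round(1).tolist())
g=c['pixels'];hsv=cv2.cvtColor(g,cv2.COLOR_BGR2HSV)
m=((hsv[...,1]<50)&(hsv[...,2]>115)).astype(np.uint8)*255; m[250:]=0
n,l,st,ce=cv2.connectedComponentsWithStats(m)
i=max((i for i in range(1,n) if 180<ce[i][0]<320),key=lambda i:st[i,4])
q=cv2.approxPolyDP(cv2.convexHull(max(cv2.findContours((l==i).astype(np.uint8),0,1)[0],key=cv2.contourArea)),5,True)[:,0]
W=plane(c,q,76); print(q.tolist(),((W-B)@Rt).round(1).tolist())
E
```

```text
time_s: 18.0
tcp_pos: [536.7, -304.3, 451.8]
orientation: [0.322, 3.124, -0.001]
ft_force: [0.0, 0.3, -1.9]
gripper_width: 74.8
gripper_force: 0.0
[ 536.40568344 -304.40464142  450.50092367] 78.93374852900074
[[338.5, 107.4], [173.2, 107.2], [329.8, 218.0], [181.3, 217.9]]
[[336, 108], [327, 217], [181, 216], [173, 107]] [[-64.3, 87.4, 76.0], [63.6, 86.5, 76.0], [62.5, -90.2, 76.0], [-65.2, -90.2, 76.0]]
```

View pics/w7.png

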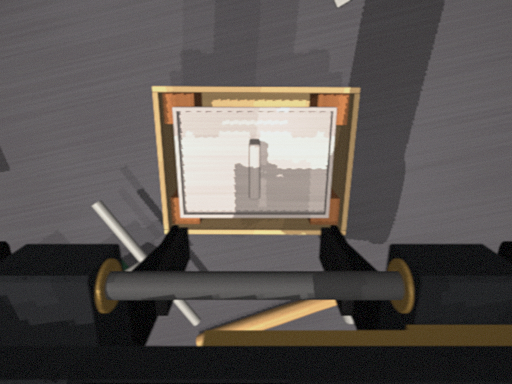

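The divider sits inside the box at corners (173,107)–(336,108)–(327,217)–(181,216). It is within about 1.5 mm of centre on all four ledges and released. Next, the bracket.

```bash
python3 -m handwheel '[[[0.00425,0.0403,0,0,0,-0.0963,0],[0.00425,0.0403,0,0,0,-0.0963,0],[0.00425,0.0403,0,0,0,-0.0963,0],[0.00425,0.0403,0,0,0,-0.0963,0],[0.00425,0.0403,0,0,0,-0.0963,0],[0.00425,0.0403,0,0,0,-0.0963,0],[0.00425,0.0403,0,0,0,-0.0963,0],[0.00425,0.0403,0,0,0,-0.0963,0],[0.00425,0.0403,0,0,0,-0.0963,0],[0.00425,0.0403,0,0,0,-0.0963,0],[0.00425,0.0403,0,0,0,-0.0963,0],[0.00425,0.0403,0,0,0,-0.0963,0],[0.00425,0.0403,0,0,0,-0.0963,0],[0.00425,0.0403,0,0,0,-0.0963,0],[0.00425,0.0403,0,0,0,-0.0963,0],[0.00425,0.0403,0,0,0,-0.0963,0],[0,0,-0.04,0,0,0,0],[0,0,-0.04,0,0,0,0],[0,0,0,0,0,0,0],[0,0,0,0,0,0,0]]]'
cat > br.py <<'E'
from h import *
c=cam('wrist'); s=env.state(); print(s['qpos'],s['tcp_pos'],R.from_rotvec(s['orientation']).as_matrix().round(3)[:,1])
g=c['pixels']; np.save('pics/br.npy',g); hsv=cv2.cvtColor(g,cv2.COLOR_BGR2HSV)
u,v=proj(c,[[612,346,8]])[0].round().astype(int); print('exp',u,v)
for th in(100,125,150,175):
    m=((hsv[...,1]<60)&(hsv[...,2]>th)).astype(np.uint8)*255
    n,l,st,ce=cv2.connectedComponentsWithStats(m)
    for i in range(1,n):
        if st[i,4]>60 and abs(ce[i]-[u,v]).max()<50:
            cn=max(cv2.findContours((l==i).astype(np.uint8),0,1)[0],key=cv2.contourArea)
            q=cv2.approxPolyDP(cn,3,True)[:,0]
            print(th,st[i].tolist(),q.tolist()); print('  z8',plane(c,q,8)[:,:2].round(0).tolist()); print('  z48',plane(c,q,48)[:,:2].round(0).tolist())
print(hsv[v-36:v+36:4,u-44:u+44:4,2])
E
python3 br.py
```

```text
time_s: 20.05
tcp_pos: [604.6, 339.9, 370.4]
orientation: [-2.407, -2.018, 0.004]
ft_force: [-0.7, 0.8, 0.9]
gripper_width: 87.2
gripper_force: 0.0
[-0.0923361   0.53622266 -0.71435288  1.35482755  0.34791846  1.37630998
 -0.97851953] [604.86652078 340.248297   372.32541361] [ 0.985 -0.175  0.   ]
exp 261 161
100 [233, 144, 50, 48, 1759] [[236, 145], [234, 190], [242, 190], [243, 179], [281, 179], [281, 144]]
  z8 [[589.0, 369.0], [577.0, 319.0], [586.0, 317.0], [589.0, 330.0], [631.0, 322.0], [637.0, 361.0]]
  z48 [[592.0, 375.0], [582.0, 331.0], [589.0, 329.0], [593.0, 340.0], [630.0, 334.0], [635.0, 368.0]]
125 [243, 144, 39, 36, 1228] [[281, 145], [243, 145], [244, 179], [280, 179]]
  z8 [[637.0, 360.0], [596.0, 367.0], [590.0, 329.0], [630.0, 322.0]]
  z48 [[635.0, 367.0], [599.0, 374.0], [593.0, 340.0], [629.0, 334.0]]
125 [234, 152, 9, 39, 321] [[234, 152], [234, 187], [242, 190], [241, 153]]
  z8 [[585.0, 361.0], [577.0, 322.0], [586.0, 317.0], [592.0, 359.0]]
  z48 [[589.0, 368.0], [582.0, 334.0], [589.0, 329.0], [595.0, 366.0]]
150 [244, 145, 38, 35, 650] [[244, 146], [248,
[... 2016 characters left out ...]
7  95  22  35 142 160 141  84
   85  86  85 128]
 [ 85  86  85  74  91 176 156 142 141 145 142 145 139 143 142 157 138  88
   84  82 123 126]
 [ 81  86  86  74  83 174 164 144 144 142 141 143 143 142 142 171 133  86
   83 113 123 126]
 [ 87  87  85  72  81 179 163 140 141 142 141 142 143 140 145 162 124  83
   91 125 127 127]
 [ 74  79  78  72  83 172 165  68  70  69  69  68  66  73  71  82  83  84
  119 123 124 131]
 [ 71  72  72  74  81 175 166  72  71  75  69  71  71  74  71  88  82 110
  126 126 126 126]
 [ 67  71  70  76  82 176 169  71  75  70  70  68  69  75  75  88  95 130
  127 127 131 122]
 [ 82  85  83  87  86  69  68  73  74  75  68  71  72  71  70  89 133 127
  130 133 128 126]]
```

The bracket's upright leg is at (588.5,348.8), from two agreeing measurements, and its yaw is -10°. The tool yaw already matches, so I'm grasping.

```bash
python3 -m handwheel '[[[-0.0162,0.0086,-0.02,0,0,0,0.2],[0,0,-0.04,0,0,0,0.4],[0,0,-0.04,0,0,0,0.4],[0,0,-0.035,0,0,0,0.4],[0,0,-0.02,0,0,0,0.4],[0,0,-0.0195,0,0,0,0.4],[0,0,0,0,0,0,0.6],[0,0,0,0,0,0,1],[0,0,0,0,0,0,1],[0,0,0,0,0,0,1],[0,0,0,0,0,0,1],[0,0,0,0,0,0,1],[0,0,0,0,0,0,1],[0,0,0,0,0,0,1],[0,0,0,0,0,0,1],[0,0,0,0,0,0,1]]]' 40
```

```text
time_s: 21.7
tcp_pos: [588.5, 349.0, 197.1]
orientation: [2.407, 2.018, 0.001]
ft_force: [-0.4, -0.5, 4.2]
gripper_width: 7.6
gripper_force: 40.0
```

```bash
python3 -m handwheel '[[[0,0,0.02,0,0,0,1],[0,0,0.04,0,0,0,1],[0,0,0.05,0,0,0,1],[0,0,0.04,0,0,0,1],[-0.0042,-0.04,0,0,0,-0.002,1],[-0.0042,-0.04,0,0,0,-0.002,1],[-0.0042,-0.04,0,0,0,-0.002,1],[-0.0042,-0.04,0,0,0,-0.002,1],[-0.0042,-0.04,0,0,0,-0.002,1],[-0.0042,-0.04,0,0,0,-0.002,1],[-0.0042,-0.04,0,0,0,-0.002,1],[-0.0042,-0.04,0,0,0,-0.002,1],[-0.0042,-0.04,0,0,0,-0.002,1],[-0.0042,-0.04,0,0,0,-0.002,1],[-0.0042,-0.04,0,0,0,-0.002,1],[-0.0042,-0.04,0,0,0,-0.002,1],[-0.0042,-0.04,0,0,0,-0.002,1],[-0.0042,-0.04,0,0,0,-0.002,1],[-0.0049,-0.0435,0,0,0,-0.002,1],[0,0,0,0,0,0,1]]]'
python3 -m handwheel '[[[0,0,0,0,0,0,1],[0,0,0,0,0,0,1],[0,0,0,0,0,0,1]]]'
python3 - <<'E'
from h import *
c=cam('wrist'); s=env.state(); print(s['tcp_pos'],s['qpos'],R.from_rotvec(s['orientation']).as_matrix().round(3)[:,1],s['ft_force'],s['ft_torque'])
g=c['pixels'];hsv=cv2.cvtColor(g,cv2.COLOR_BGR2HSV)
# gripped bracket: expected corners of its flat leg underside/+x edge, and box rim, tray rim
Rt=R.from_euler('z',-11.8,degrees=True).as_matrix(); P=np.array([545.4,-258.8,s['tcp_pos'][2]-197])
print('flat top exp',proj(c,[P+Rt@np.array([x,y,8]) for x,y in((-17,20),(25,20),(25,-20))]).round(1).tolist())
B=np.array([536.7,-302.9,0]); print('tray rim +y exp',proj(c,[B+Rt@np.array([x,88.4,76]) for x in(-66,64)]).round(1).tolist())
e=cv2.Canny(g,60,140); cv2.imwrite('pics/w9.png',g)
u,v=np.round(proj(c,[P+Rt@np.array([25,10,8])])[0]).astype(int); print(u,v); 
for dv in(-15,0,8): print(v+dv,hsv[v+dv,u-20:u+24:2,2],hsv[v+dv,u-20:u+24:2,1])
for uu in(u-35,u-20,u-10): print(uu,list(range(v-50,v+20,3))[0],hsv[v-50:v+20:3,uu,2])
E
```

```text
time_s: 23.7
tcp_pos: [522.2, -261.7, 345.4]
orientation: [-2.446, -1.971, 0.005]
ft_force: [0.2, -0.1, -3.1]
gripper_width: 8.3
gripper_force: 40.0
time_s: 24.0
tcp_pos: [525.0, -252.9, 346.6]
orientation: [-2.435, -1.985, -0.0]
ft_force: [0.8, 0.4, -2.7]
gripper_width: 7.6
gripper_force: 40.0
[ 524.99162825 -253.05699507  346.70181267] [ 0.80360919  0.27876224 -0.50981011  1.68722629  0.14352731  1.21319409
  0.05670352] [ 0.979 -0.202 -0.   ] [-0.01065554 -0.3157484  -2.53087858] [ 0.01342167 -0.03237976  0.01038769]
flat top exp [[261.9, 208.2], [335.9, 208.4], [330.6, 270.4]]
tray rim +y exp [[198.7, 143.9], [362.6, 144.5]]
335 225
210 [138 134 139 136 134 137 134 137 132 166 252 251 251 251 250 251 248 182
 145 254 253 177] [20 15 17 19 17 17 19 17 21 20  6  5  7  6  5  8 13 27 28 11 10 53]
225 [132 132 135 134 133 135 133 133 134 243 251 250 250 251 250 242 214 117
 249 252 214 107] [ 15  14  17  13  15  13  13  13  19  14   6   7   8   7   7  16  32  31
  16  10  41 112]
233 [139 137 137 136 135 139 139 136 164 253 251 251 250 251 248 241 152 187
 253 254 139 110] [ 20  19  19  21  21  18  15  19  20   8   7   9   8   7  11  18  27  29
  10  11  64 104]
300 175 [154 151 155 157 159 155 190 245 246 178 105 164 164 153 165 164 164 159
 105  32  35  31  37  32]
315 175 [195 193 195 197 195 194 250 251 251 194  99 135 137 137 149 154 143 131
 134 137 142 134 133  55]
325 175 [198 197 193 194 239 252 251 251 251 194 101 136 135 130 128 134 131 132
 131 133 137 132 132  53]
```

The held bracket appears within 2 px of its predicted place over the +y bay, so it is level and aligned. Lowering it.

```bash
python3 -m handwheel '[[[0,-0.0015,-0.03,0,0,0,1],[0,0,-0.025,0,0,0,1],[0,0,-0.013,0,0,0,1],[0,0,-0.007,0,0,0,1],[0,0,-0.003,0,0,0,1],[0,0,-0.001,0,0,0,1],[0,0,0,0,0,0,1],[0,0,0,0,0,0,1],[0,0,0,0,0,0,1]]]'
```

```text
time_s: 24.95
tcp_pos: [524.8, -256.1, 268.3]
orientation: [2.437, 1.981, 0.0]
ft_force: [1.0, 1.5, -2.4]
gripper_width: 7.7
gripper_force: 40.0
```

```bash
python3 -m handwheel '[[[0,0,-0.001,0,0,0,1],[0,0,-0.001,0,0,0,1],[0,0,-0.001,0,0,0,1],[0,0,0,0,0,0,1],[0,0,0,0,0,0,1]]]'
```

```text
time_s: 25.45
tcp_pos: [524.7, -256.0, 265.1]
orientation: [2.437, 1.982, -0.0]
ft_force: [-3.0, 1.1, 3.7]
gripper_width: 7.5
gripper_force: 40.0
```

```bash
python3 -m handwheel '[[[0,0,0,0,0,0,0.75],[0,0,0,0,0,0,0.7],[0,0,0,0,0,0,0.7],[0,0,0,0,0,0,0.7],[0,0,0.02,0,0,0,0.7],[0,0,0.04,0,0,0,0.6],[0,0,0.05,0,0,0,0],[0,0,0.05,0,0,0,0],[0,0,0.03,0,0,0,0],[0,-0.03,0,0,0,0,0],[0,0,0,0,0,0,0],[0,0,0,0,0,0,0]]]'
python3 - <<'E'
from h import *
c=cam('wrist'); s=env.state(); print(s['tcp_pos'],s['time_s'],s['ft_force'])
g=c['pixels'];v=cv2.cvtColor(g,cv2.COLOR_BGR2GRAY)
Rt=R.from_euler('z',-11.8,degrees=True).as_matrix(); B=np.array([536.7,-302.9,0]);P=np.array([545.4,-258.8,68])
f=proj(c,[P+Rt@np.array([x,y,8]) for x,y in((-17,20),(25,20),(25,-20),(-17,-20))]); t=proj(c,[P+Rt@np.array([x,y,48]) for x,y in((-25,20),(-17,20),(-17,-20),(-25,-20))])
r=proj(c,[B+Rt@np.array([x,y,76]) for x,y in((-65,90),(65,90),(65,-90),(-65,-90))])
print('flat',f.round(0).tolist(),'upright top',t.round(0).tolist(),'tray',r.round(0).tolist())
u0,v0=f.mean(0).round().astype(int); print(u0,v0)
print('rows'); 
for dv in(-12,0,12): print(v0+dv,v[v0+dv,u0-50:u0+50:3])
print('col',v[v0-40:v0+40:3,u0+8],v[v0-40:v0+40:3,int(t[:,0].mean())])
# tray outline
hsv=cv2.cvtColor(g,cv2.COLOR_BGR2HSV); m=((hsv[...,1]<50)&(hsv[...,2]>110)).astype(np.uint8)*255; m[258:]=0
n,l,st,ce=cv2.connectedComponentsWithStats(m); i=l[int(r[:,1].mean()-30)-2:, :].flat[0]
k=[j for j in range(1,n) if 200<ce[j][0]<310 and st[j,4]>800]
for j in k:
    q=cv2.approxPolyDP(cv2.convexHull(max(cv2.findContours((l==j).astype(np.uint8),0,1)[0],key=cv2.contourArea)),4,True)[:,0]
    print(st[j],q.tolist(),((plane(c,q,76)-B)@Rt).round(0)[:,:2].tolist())
E
```

```text
time_s: 26.65
tcp_pos: [524.4, -286.7, 454.3]
orientation: [-2.438, -1.98, 0.0]
ft_force: [-0.0, 0.0, -0.1]
gripper_width: 74.0
gripper_force: 0.0
[ 524.60409207 -285.80784678  454.16626469] 26.7 [-0.23427057  1.38253804 -0.21758513]
flat [[253.0, 120.0], [290.0, 120.0], [289.0, 155.0], [253.0, 155.0]] upright top [[244.0, 123.0], [252.0, 123.0], [252.0, 163.0], [245.0, 163.0]] tray [[209.0, 96.0], [329.0, 96.0], [319.0, 246.0], [215.0, 246.0]]
271 138
rows
126 [178 172 181 179 181 149 147 148 135 145 137 131 173 161 151 174 153 155
 174 153 157 174 153 211 239 234 237 239 232 240 192 180 183 159]
138 [233 236 159 148 149 148 145 148 126 135 118 105 209 212 165 210 148  37
  67  59 211 230 202 223 235 238 237 235 238 237 236 237 236 192]
150 [238 236 236 233 232 234 229 233 144 128 124 104 217 219 217 217 216 224
 232 233 232 230 228 234 237 236 237 237 236 237 238 238 237 159]
col [154 182 179 180 178 178 177 177 145 157 229 205 159 116 120 211 233 232
 233 231 233 231 174 149 148  89  88] [156 176 177 179 176 179 179 180  84  96 159 154 151 149 132 230 131 126
 132 224 222 220 185 117 122  85  89]
[  210    98   118   150 16065] [[326, 98], [318, 246], [216, 246], [210, 99]] [[62.0, 88.0], [64.0, -90.0], [-64.0, -90.0], [-64.0, 87.0]]
```

```bash
python3 -c "
from bench import env
print(env.sign_off())"
```

```text
the job is handed in; nothing more can be done
None
```

I packed the hub, the divider and then the bracket in that order, let go of each before taking the next, and handed the job in at about 27 s. The last wrist image measured the divider and bracket where they should be, but I don't have the judge's result.

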